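# Open the closet safe with its override key

### The job

The little safe's keypad battery is flat, so open it with its override key: pull the drawer of the wooden valet right out to its stop, take the red-headed key from its slot (leave the black-headed one where it is) and push it fully home in the safe's lock, where the sticky pins may want a little wiggle. Then turn it a quarter turn clockwise, as far as it goes, against its return spring, so that the lid lifts a crack. Finish still gripping the key and holding it turned, so that I can lift the lid, and leave the other things on the counter undisturbed.

Things in the scene. Friction and masses are not known exactly. Their poses are not given: they have to be found in the camera images.
- valet: dresser valet of brown wood, 220 deep (x) x 240 wide (y) mm, an open catch-all tray on top (floor 112, rim 120 mm up). Origin: centre of its underside. Fixed on the counter; the drawer front faces its own -x, from 14 to 100 mm high, its face 124 mm in front of the origin when shut. Drawer sides are lower than the key block
- drawer (a joint): the valet's drawer, m: 0 shut (as at the start), grows as it slides out along the valet's -x, stop at 0.120. About 2 N moves it; it stays where it is left
- drawer_handle (a point): middle of the drawer's steel bar handle, a horizontal round bar 100 mm long (along the point's y), 10 mm thick, 86 mm above the counter and 40 mm in front of the drawer face (free gap 35 mm, end posts 100 mm apart). Moves with the drawer; its x axis points into the valet, so the drawer pulls out along -x
- red_key: the safe's key: red plastic head 26 wide (own x) x 9 thick (y) x 30 mm tall; below it a steel blade 10 wide (x) x 4 thick (y) x 30 mm long, tip tapered. Origin: on its axis at the shoulder where head meets blade; z up, blade to head. Stands upright, blade down, in one of two slots of the key block, shoulder on the block's top, width along the drawer's travel. 30 g; works either way round
- key_block (a point): middle of the top of the dark wooden key block in the drawer, 54 mm above the counter, 62 mm behind the drawer's front face. Block 36 (point x, the drawer's travel) x 150 (y) x 34 mm; its two slots are 35 mm left and right of this point, each 1.6 mm wider than a key blade. Moves with the drawer; x points into the valet
- black_key: a like key with a black head, for something else, in the other slot of the block, 70 mm from the red one. Same origin and axes. Stays in its slot
- safe: grey steel top-opening safe, 260 deep (x) x 300 wide (y) x 110 mm high, fixed on the counter; origin: centre of its underside. A fixed black front panel, 80 mm deep (its -x edge), carries a keypad and the lock, 88 mm in front and 55 mm left (+y) of the origin; the lid lies behind the panel
- keyhole (a point): lock mouth: on the lock's axis at the top of its steel ring (34 mm across, 18 mm bore, 3 mm proud of the panel, top 113 mm above the counter). Keyway 3 mm lower in the brass cylinder: 11.6 (point x) x 5.6 mm (y), edges chamfered 1.5 mm, 30 mm deep. z up; turns with the cylinder. Fully home the key's shoulder rests on the ring: key origin at this point
- cylinder (a joint): lock cylinder, rad: 0 at rest (keyway along the safe's x), grows clockwise seen from above, stop at 1.571. A return spring turns it back (0.08 to 0.13 N m). Play in the keyway and give in the grip make it lag the hand by about 0.3 rad: turn on past a quarter to the stop. Sprung sticky pins, 9 to 21 mm down the keyway, give way to a 5 to 12 N push; rocking a few degrees helps
- lid_lip (a point): middle of the front edge of the safe's grey lid, on its top, 112 mm above the counter when shut. The lid is hinged at its far edge; the lock's cam lifts it in step with the cylinder, 12 mm at this edge at the stop
- perfume: amber glass perfume bottle, 44 mm across, 95 mm tall, on the counter; origin under its centre
- shoe_brush: dark wooden shoe brush, 160 x 52 x 40 mm, on the counter; origin under its centre
- polish_tin: flat blue shoe polish tin, 72 mm across, 26 mm high, on the counter; origin under its centre
- ring_box: blue ring box, 52 x 52 x 41 mm, on the counter; origin under its centre
- dish: white ceramic trinket dish, 80 mm across, 28 mm high, on the counter; origin under its centre
- glasses_case: brown glasses case, 66 x 150 x 30 mm, in the tray on top of the valet; origin under its centre

How it is judged:
On the way, in this order (a step that is already met when the one before it is completed fails the run):
1. the drawer is pulled out to its stop (value of joint drawer above 0.113 m), for 0.1 s.
2. the red key is fully home in the lock, not yet turned (z of red_key in the frame of keyhole below 0.004 m and distance between red_key and keyhole below 0.005 m and angle between the z axis of red_key and the z axis of keyhole, either way round below 0.12 rad and value of joint cylinder below 0.4 rad), for 0.1 s.
3. the key has turned the cylinder a quarter turn (z of red_key in the frame of keyhole below 0.004 m and distance between red_key and keyhole below 0.005 m and angle between the z axis of red_key and the z axis of keyhole, either way round below 0.12 rad and value of joint cylinder above 1.15 rad), for 0.3 s.
At the end, for the whole second after the job is handed in: red key fully home in the lock (shoulder within 5 mm of the lock point, within 7 degrees of upright), cylinder held at least 1.15 rad (66 degrees) clockwise, front edge of the lid lifted at least 7 mm, fingers gripping the key (over 2 N), black key still standing in its slot (all of step 3 and height (world z) of lid_lip above 0.119 m and contact force between the fingers and red_key above 2 N and z of black_key in the frame of valet between 0.048 and 0.06 m); the arm keeps its last pose, push and grip.
It fails at once if the black key is pulled up in its slot or knocked out of it (z of black_key in the frame of valet above 0.069 m or angle between black_key's own z axis and vertical above 0.5 rad).
It fails at once if another thing on the counter or valet is pushed about (more than 30 mm) or tipped over (distance of any of perfume, shoe_brush, polish_tin, ring_box, dish, glasses_case from where it was at the start of the episode above 0.03 m or angle between any of perfume, shoe_brush, polish_tin, ring_box, dish, glasses_case's own z axis and vertical above 0.5 rad).
It also fails if it takes over 61 s, if anything falls off the work surface, if the arm or the gripper's body presses on something with over 40 N, if the wrist force passes 120 N, or if a joint passes its speed limit or range.

### The arm

A 7-joint arm with a two-finger parallel gripper is mounted at the origin on the work surface. World frame = base frame: x ahead of the robot, y to its left, z up, the work surface at z = 0. Lengths are in m, angles in rad, forces in N, time in s.
With the tool pointing down it reaches from about 0.4 to 0.925 m from the base axis. Payload 5.6 kg.
Tool frame: the origin (TCP) lies on the front face of the gripper's body, between the roots of the fingers; the fingertips stand 73 mm ahead of it and the grasp point (between the pads) lies 54 mm ahead of it; z points along the fingers, y is the line along which they close (so a half turn about z gives the same grasp; the last joint's range is limited). The gripper opens to 85 mm and grips with 20 to 120 N. Pads are 22 mm wide; open, the fingers measure 114 mm over their backs; the gripper's body (76 mm by 85 mm) begins 54 mm behind the grasp point. The pads swing forward as they close: fully open they stand 13 mm farther back than shut.
Start: joints at [1.175, 0.468, -0.012, 1.603, 0.006, 1.071, -0.056], TCP at [0.225, -0.61, 0.304] pointing down, gripper open.
Joint ranges: [-2.53, 2.53], [-0.31, 2.02], [-1.57, 1.55], [0.28, 2.44], [-1.29, 4.43], [0.15, 1.84], [-2.92, 2.92]. Speed limits (rad/s): [2.57, 2.57, 3.14, 3.14, 3.14, 3.14, 3.14].

### API

Orientations are given as a unit quaternion [w, x, y, z].
In Python, from workcell import env, camera gives the robot as it stands.
- The arm moves only by the tool send_rows, never from a script. Its argument "motion" is text: rows parted by semicolons, each of 5 numbers parted by spaces: the shift along the tool's x, y, z in cm, then the turn about the tool's z in degrees, then the opening, from 0 (shut) to 1 (fully open). A call has 1 to 10 rows; each row shifts and turns the commanded pose from where the row before left it, along the tool's axes as they then stand; what a row does not reach is not made up. A row lasts 1/12 s, in which the tool goes at most 41.7 mm and 7.16 degrees, less where a joint would pass 70% of its speed; a pose out of reach is approached as far as the arm can. A call is refused whole if a number of a shift passes 4.17 or a number of a turn 7.16, either way. A call with a gripper value outside its range is refused whole. The fingers move at their own pace and stop on an object; "newtons" is the grip in N (left out, the last holds). Time passes only in rows, so rows that do not move let the fingers close. It gives the time, the measured TCP pose, the force, the opening and the grip force at its end, in the units of the state.
- env.sense(): the state, without advancing time (a new reading comes with each control period).
- camera(name): name is "scene" or "top" or "wrist"; returns a dict with "image" (384x512x3 uint8, red, green, blue), "vfov" (degrees; the focal length in pixels is half the picture's height over the tangent of half this angle, whatever the lens; pixels are square), "cx", "cy" (the principal point, pixels), "camera_from_world" (4x4, takes a point from world to camera coordinates). Camera axes: x right, y down, z forward; pixel columns grow to the right and rows downward; lengths in m; the calibration is good to about 2 mm. A picture is of the moment at which its call begins. There is no depth.
- env.hand_in(): hands the job in; it is judged then, once.
The state is a dict: "time": time; "qpos": joint angles; "qd": joint speeds; "joint_torque": joint torques, N m; "ee_pos": TCP position; "ee_rot": TCP orientation; "force": force on the tool from outside, world axes, zero at the start; "moment": the same for the moment, N m; "width": finger opening in m; "finger_force": force on a finger pad.
Only numpy, scipy, OpenCV 4.12 (cv2) and the standard library are available. Lean on these libraries where they do the work, as an engineer would, in place of code of your own. Each camera call takes 0.05 s, during which the arm holds its last target. There are 200 camera calls.

## Working session

There is one attempt and no reset: what is moved stays moved. The work goes in short steps, Python scripts to look and compute and a tool call to move; the robot and the scene stay as the last step left them, time stands still between calls to the robot, and variables do not carry over. Pictures are saved under pics/ and viewed, at most 10 in all, crops included, and the job is handed in when it is done.

Besides the shell and the picture viewer there is one more tool, called by a JSON object that holds its "method" and its "body", one argument or row to a line. send_rows: Moves the arm, as the interface text tells. Its arguments: {"type":"object","properties":{"motion":{"type":"string"},"newtons":{"type":"number"}},"required":["motion"]}

```bash
mkdir -p pics && cat > h.py <<'E'
import numpy as np, cv2
from workcell import env, camera
def snap(n,f):
    c=camera(n); cv2.imwrite(f'pics/{f}.png',c['image'][:,:,::-1]); np.save(f'pics/{f}.npy',{k:c[k] for k in c if k!='image'},allow_pickle=True); return c
def ld(f): return np.load(f'pics/{f}.npy',allow_pickle=True).item()
def ray(c,u,v):
    f=192/np.tan(np.radians(c['vfov'])/2); M=np.array(c['camera_from_world']); R=M[:3,:3]
    return -R.T@M[:3,3], R.T@np.array([(u-c['cx'])/f,(v-c['cy'])/f,1])
def atz(c,u,v,z):
    o,d=ray(c,u,v); return o+d*(z-o[2])/d[2]
def tri(*a):
    A=0;b=0
    for c,u,v in a:
        o,d=ray(c,u,v); d=d/np.linalg.norm(d); P=np.eye(3)-np.outer(d,d); A=A+P; b=b+P@o
    return np.linalg.solve(A,b)
def proj(c,p):
    f=192/np.tan(np.radians(c['vfov'])/2); M=np.array(c['camera_from_world']); q=M[:3,:3]@p+M[:3,3]; return f*q[:2]/q[2]+[c['cx'],c['cy']]
E
python3 - <<'E'
from h import *
ims=[]
for n in ['scene','top','wrist']:
    c=snap(n,n+'0'); print(n,c['vfov'],c['cx'],c['cy'],np.linalg.inv(c['camera_from_world'])[:3].round(3).tolist()); ims.append(c['image'][:,:,::-1])
print(env.sense())
E
```

```text
scene 53.6760357511872 254.4731977439367 191.07106921700984 [[-0.195, 0.784, -0.59, 1.222], [0.981, 0.147, -0.129, 0.172], [-0.014, -0.603, -0.797, 1.052]]
top 54.48032337212413 255.58338171289242 190.61068470706093 [[-0.006, -0.98, 0.197, 0.353], [-1.0, 0.006, -0.001, 0.013], [-0.0, -0.197, -0.98, 1.067]]
wrist 71.8356020304053 252.7462635587726 193.67750045540896 [[0.346, -0.887, -0.305, 0.303], [-0.938, -0.328, -0.111, -0.581], [-0.001, 0.324, -0.946, 0.374]]
{'time': 0.15, 'qpos': array([ 1.17501693,  0.46821079, -0.0116418 ,  1.60337284,  0.00603836,
        1.07138186, -0.0563097 ]), 'qd': array([ 0.00020908, -0.0012742 , -0.00068631, -0.00255215,  0.00093287,
        0.00185986,  0.00036556]), 'joint_torque': array([ 3.54675185e-04, -5.32791924e+01,  2.15415540e-02, -2.51553458e+01,
        1.15335424e-02,  5.62852743e-03,  2.02682543e-06]), 'ee_pos': array([ 0.22443681, -0.60969523,  0.30315006]), 'ee_rot': array([-6.45978426e-04,  9.84485322e-01,  1.75465674e-01, -1.75298532e-04]), 'force': array([ 0.80999673, -0.76558657, -0.46718439]), 'moment': array([ 0.01936416, -0.04705794, -0.00598574]), 'finger_force': 0.0, 'width': 0.08548151080251908}
```

View pics/scene0.png

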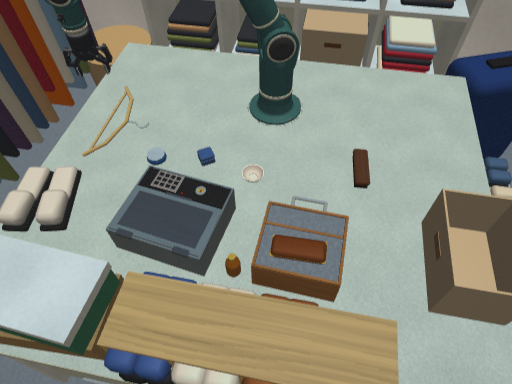

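View pics/top0.png

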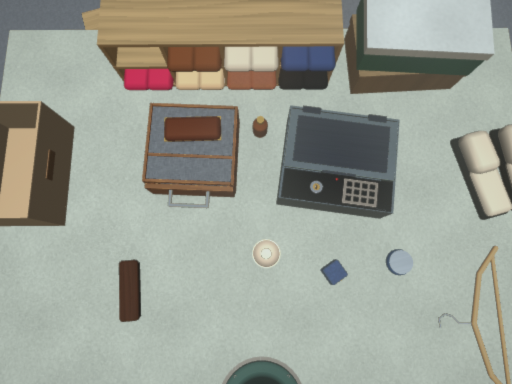

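The scene shows the safe on the robot's right with its lock at about (200,190), and the valet on the left with its handle at about (310,201). In the top view the handle is at about (189,206) and the lock at about (316,187). I'll zoom in to measure.

```bash
python3 - <<'E'
from h import *
t=cv2.imread('pics/top0.png'); s=cv2.imread('pics/scene0.png')
r=lambda im,x,y,w,h,k: cv2.resize(im[y:y+h,x:x+w],None,fx=k,fy=k,interpolation=cv2.INTER_CUBIC)
a=np.hstack([r(t,140,95,100,120,4),r(t,275,100,100,120,4)][:2])[:, :800]
cv2.imwrite('pics/c1.png',r(t,140,140,200,75,4)); 
b=r(s,100,160,260,145,3)
c=np.vstack([r(t,140,140,195,75,4),r(s,165,170,195,73,4)])
cv2.imwrite('pics/c1.png',c); print(c.shape)
E
```

```text
(592, 780, 3)
```

View pics/c1.png

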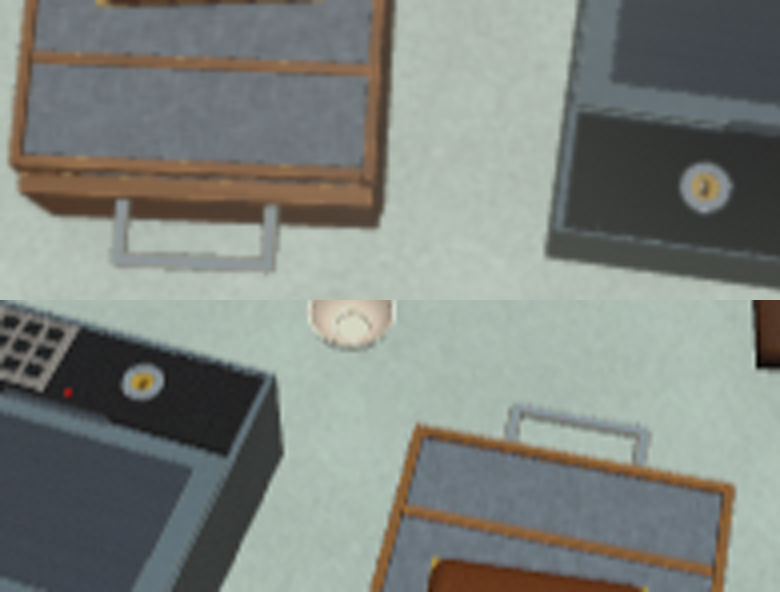

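```bash
python3 - <<'E'
from h import *
t=ld('top0'); s=ld('scene0')
T=lambda x,y:(t,140+x/4-.375,140+y/4-.375)
S=lambda x,y:(s,165+x/4-.375,170+(y-300)/4-.375)
pr=lambda n,p: print(n,np.round(p,4))
hl=tri(T(119,261),S(644,433)); hr=tri(T(270,265),S(515,410)); pr('hl',hl);pr('hr',hr)
pr('hl86',atz(*T(119,261),.086));pr('hr86',atz(*T(270,265),.086)); pr('Shl86',atz(*S(644,433),.086));pr('Shr86',atz(*S(515,410),.086))
pr('rim fl top',atz(*T(12,165),.12));pr('rim fr top',atz(*T(378,182),.12))
pr('rim scene +y',atz(*S(735,486),.12));pr('rim scene -y',atz(*S(418,428),.12))
k=tri(T(705,187),S(143,382)); pr('lock',k); pr('T',atz(*T(705,187),.113)); pr('S',atz(*S(143,382),.113))
pr('safe corner S',atz(*S(275,376),.11)); pr('safe fl T',atz(*T(553,228),.11))
pr('safe fr S',atz(s,150,169,.11)); pr('safe fr T',atz(t,393,208,.11));
pr('safe bl T',atz(t,289,109,.11)); pr('safe br T',atz(t,399,123,.11))
from scipy.spatial.transform import Rotation as R
e=env.sense(); print(R.from_quat(e['ee_rot'][[1,2,3,0]]).as_matrix().round(3))
pr('perf',atz(t,260,128,.09)); pr('shelf',[*proj(t,[.7,0,.3])]); pr('dish',atz(t,266,253,.02))
E
```

```text
hl [0.5131 0.2418 0.0867]
hr [0.5098 0.1409 0.0871]
hl86 [0.5132 0.2421 0.086 ]
hr86 [0.5099 0.1415 0.086 ]
Shl86 [0.5126 0.2416 0.086 ]
Shr86 [0.5091 0.1403 0.086 ]
rim fl top [0.5713 0.3063 0.12  ]
rim fr top [0.5586 0.068  0.12  ]
rim scene +y [0.5728 0.3083 0.12  ]
rim scene -y [0.5644 0.0719 0.12  ]
lock [ 0.5556 -0.1461  0.1129]
T [ 0.5554 -0.1454  0.113 ]
S [ 0.5558 -0.1469  0.113 ]
safe corner S [ 0.5288 -0.0477  0.11  ]
safe fl T [ 0.5293 -0.0457  0.11  ]
safe fr S [ 0.5003 -0.3347  0.11  ]
safe fr T [ 0.4976 -0.3436  0.11  ]
safe bl T [ 0.7731 -0.0805  0.11  ]
safe br T [ 0.7306 -0.3783  0.11  ]
[[ 0.938  0.345 -0.001]
 [ 0.345 -0.938  0.001]
 [-0.    -0.001 -1.   ]]
perf [ 0.7263 -0.0009  0.09  ]
shelf [260.736  104.7507]
dish [ 0.3874 -0.0155  0.02  ]
```

{"method": "send_rows", "body": {
  "motion": "2.6 -3.1 0 0 0.3;2.6 -3.1 0 0 0.3;2.6 -3.1 0 0 0.3;2.6 -3.1 0 0 0.3;2.6 -3.1 0 0 0.3;2.6 -3.1 0 0 0.3;2.6 -3.1 0 0 0.3;2.6 -3.1 0 0 0.3;2.6 -3.1 0 0 0.3;2.6 -3.1 0 0 0.3",
  "newtons": 30
}}

```text
time: 0.98
ee_pos: [0.3615, -0.2273, 0.304]
ee_rot: [0.0, 0.985, 0.175, -0.0]
force: [1.6, -0.0, 0.5]
width: 0.0255
finger_force: 0.0
```

{"method": "send_rows", "body": {
  "motion": "2.6 -3.1 0 0 0.3;2.6 -3.1 0 0 0.3;2.6 -3.1 0 0 0.3;2.6 -3.1 0 0 0.3;2.6 -3.1 0 0 0.3;2.6 -3.1 0 0 0.3;2.6 -3.1 0 0 0.3;2.6 -3.1 0 0 0.3;2.6 -3.1 0 0 0.3;2.6 -3.1 0 0 0.3"
}}

```text
time: 1.82
ee_pos: [0.4986, 0.1533, 0.3038]
ee_rot: [0.0, 0.985, 0.175, -0.0]
force: [1.9, -1.8, -1.0]
width: 0.0255
finger_force: 0.0
```

{"method": "send_rows", "body": {
  "motion": "0 0 0 -6.75 0.3;0 0 0 -6.75 0.3;0 0 0 -6.75 0.3;0 0 0 -6.75 0.3;0 0 0 -6.75 0.3;0 0 0 -6.75 0.3;0 0 0 -6.75 0.3;0 0 0 -6.75 0.3;0 0 0 -6.75 0.3;0 0 0 -6.75 0.3"
}}

```text
time: 2.65
ee_pos: [0.4983, 0.1513, 0.3037]
ee_rot: [-0.0, 0.719, 0.695, -0.0]
force: [-0.1, 0.7, 0.4]
width: 0.0259
finger_force: 0.0
```

```bash
cat >> h.py <<'E'
from scipy.spatial.transform import Rotation as Rt
def st():
    e=env.sense(); R=Rt.from_quat(e['ee_rot'][[1,2,3,0]]).as_matrix()
    print('t',round(e['time'],2),'p',e['ee_pos'].round(4),'yaz',np.degrees(np.arctan2(R[1,1],R[0,1])).round(2),'z',R[:,2].round(3),'w',round(e['width'],4),'ff',round(e['finger_force'],1),'F',e['force'].round(1),'M',e['moment'].round(2),'q',e['qpos'].round(2))
    return e,R
def go(p):
    e,R=st(); print('tool cm',(R.T@(np.array(p)-e['ee_pos'])*100).round(2))
E
python3 -c "
from h import *
go([.5115,.1914,.136])"
```

```text
t 2.65 p [0.4983 0.1513 0.3037] yaz -1.97 z [-0. -0. -1.] w 0.0259 ff 0.0 F [-0.1  0.7  0.4] M [-0.02  0.04  0.03] q [ 0.28  0.36 -0.78  1.88  0.3   1.02 -0.66]
tool cm [ 4.06  1.19 16.77]
```

{"method": "send_rows", "body": {
  "motion": "4.05 0.6 0 0 0.3;0 0.6 3 0 0.3;0 0 3.5 0 0.3;0 0 3.5 0 0.3;0 0 3.5 0 0.3;0 0 2.3 0 0.3;0 0 1 0 0.3;0 0 0 0 0;0 0 0 0 0;0 0 0 0 0"
}}

```text
time: 3.48
ee_pos: [0.5113, 0.1913, 0.1352]
ee_rot: [-0.001, 0.721, 0.693, -0.0]
force: [1.6, 2.6, -21.3]
width: 0.009
finger_force: 29.1
```

{"method": "send_rows", "body": {
  "motion": "0 -1 0 0 0;0 -1.8 0 0 0;0 -1.8 0 0 0;0 -1.8 0 0 0;0 -1.8 0 0 0;0 -1.8 0 0 0;0 -1.2 0 0 0;0 -0.8 0 0 0;0 -0.3 0 0 0;0 0 0 0 0"
}}

```text
time: 4.32
ee_pos: [0.3926, 0.1964, 0.137]
ee_rot: [0.002, 0.722, 0.692, 0.004]
force: [11.3, 1.4, -27.1]
width: 0.0087
finger_force: 29.3
```

```bash
python3 - <<'E'
from h import *
st(); c=snap('top','top1'); d=snap('scene','scene1')
r=lambda im,x,y,w,h,k: cv2.resize(im[y:y+h,x:x+w,::-1],None,fx=k,fy=k,interpolation=cv2.INTER_CUBIC)
cv2.imwrite('pics/c2.png',np.hstack([r(c['image'],140,130,100,130,4),r(d['image'],250,150,100,130,4)]))
E
```

```text
t 4.32 p [0.3926 0.1964 0.137 ] yaz -2.37 z [ 0.008  0.003 -1.   ] w 0.0087 ff 29.3 F [ 11.3   1.4 -27.1] M [ 0.24 -2.5  -0.02] q [ 0.01  0.49 -0.65  2.19  0.53  0.61 -1.07]
```

View pics/c2.png

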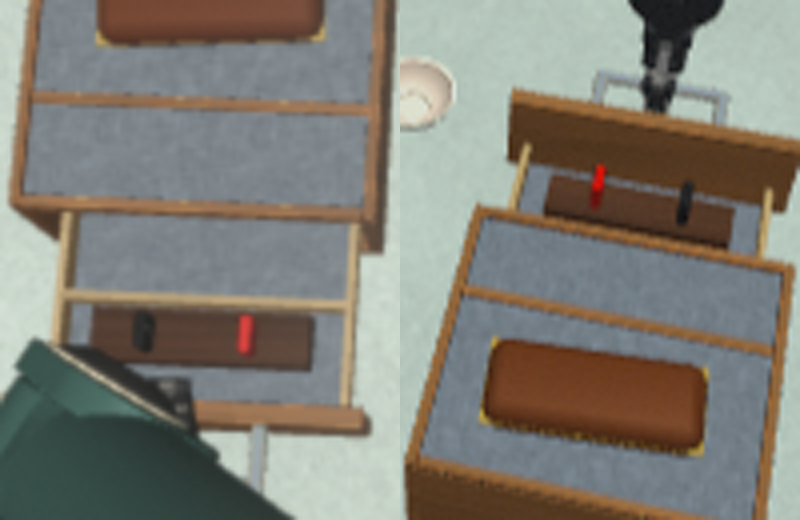

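The drawer is out at its stop. The red key is on the −y side, at top-view pixel (201,213), and the black key is on the +y side.

{"method": "send_rows", "body": {
  "motion": "0 0.2 0 0 0.3;0 0 0 0 0.3;0 0 0 0 0.3;0 0 -2 0 0.3;0 0 -4 0 0.3;0 0 -4 0 0.3;0 0 -2 0 0.3"
}}

```text
time: 5.0
ee_pos: [0.3916, 0.198, 0.2602]
ee_rot: [0.001, 0.72, 0.693, 0.002]
force: [1.3, 0.4, -0.1]
width: 0.0255
finger_force: 0.0
```

```bash
python3 - <<'E'
from h import *
st(); P={}
for n in ['top','scene']:
    c=snap(n,n+'2'); im=c['image'].astype(int); m=((im[...,0]>150)&(im[...,1]<70)&(im[...,2]<70)).astype(np.uint8)
    box={'top':(185,190,225,230),'scene':(265,140,320,230)}[n]
    k=np.zeros_like(m); k[box[1]:box[3],box[0]:box[2]]=1; v,u=np.nonzero(m*k)
    print(n,len(u),u.min(),u.max(),v.min(),v.max(),u.mean(),v.mean()); P[n]=(c,u.mean(),v.mean())
    uv=np.c_[u,v]; 
    print('head proj',[proj(c,np.array([.4925,.157,z])).round(1) for z in(.054,.069,.084)])
print(tri(*P.values()))
E
```

```text
t 5.0 p [0.3916 0.198  0.2602] yaz -2.19 z [ 0.005  0.002 -1.   ] w 0.0255 ff 0.0 F [ 1.3  0.4 -0.1] M [ 0.12 -0.08  0.  ] q [ 0.2   0.28 -0.84  2.1   0.28  0.87 -0.84]
top 23 200 202 209 217 200.82608695652175 212.56521739130434
head proj [array([202.8, 214. ]), array([202.1, 213.3]), array([201.3, 212.5])]
scene 14 298 300 191 197 299.2857142857143 194.21428571428572
head proj [array([298.5, 199.7]), array([298.9, 196.9]), array([299.3, 194.1])]
[0.49243933 0.15764364 0.08369199]
```

{"method": "send_rows", "body": {
  "motion": "-4.08 0 0 0 0.45;0 3.4 0 0 0.45;0 3.4 0 0 0.45;0 3.3 0 0 0.45;0 0 0 -7 0.45;0 0 0 -7 0.45;0 0 0 -7 0.45;0 0 0 -7 0.45;0 0 0 -7 0.45;0 0 0 -7 0.45"
}}

```text
time: 5.93
ee_pos: [0.4898, 0.1517, 0.2556]
ee_rot: [-0.0, 0.422, 0.907, -0.0]
force: [0.5, -0.1, -0.0]
width: 0.0383
finger_force: 0.0
```

{"method": "send_rows", "body": {
  "motion": "0 0 0 -7 0.45;0 0 0 -7 0.45;0 0 0 -7 0.45;0 0 0 -7 0.45;0 0 0 -7 0.45;0 0 0 -7 0.45;0 0 0 -5.5 0.45;0 0 0 0 0.45"
}}

```text
time: 6.6
ee_pos: [0.4898, 0.1516, 0.2554]
ee_rot: [-0.001, 0.023, 1.0, 0.0]
force: [-0.2, -0.1, -0.1]
width: 0.0388
finger_force: 0.0
```

```bash
python3 - <<'E'
from h import *
go([.4925,.1575,.26]); c=snap('wrist','w1')
print(proj(c,np.array([.4924,.1576,.084])))
cv2.imwrite('pics/w1b.png',c['image'][:,:,::-1])
E
```

```text
t 6.6 p [0.4898 0.1516 0.2554] yaz 87.38 z [-0.001  0.    -1.   ] w 0.0388 ff 0.0 F [-0.2 -0.1 -0.1] M [-0.02 -0.03  0.01] q [ 0.49  0.57 -1.11  1.93  0.6   1.02  0.63]
tool cm [-0.24  0.6  -0.46]
[259.25373928 196.06355228]
```

View pics/w1b.png

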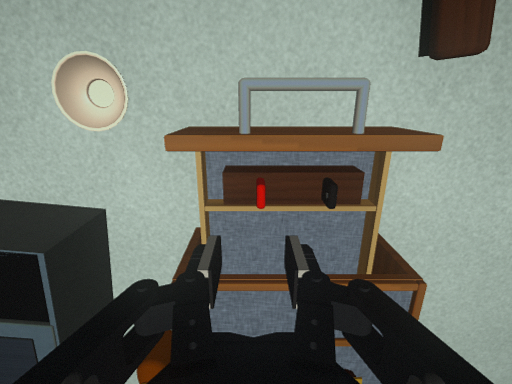

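The wrist view shows the red key at about (261,193), between and ahead of the fingers, and the black key at (329,193). I'll fit the head outline for a finer position.

```bash
cat >> h.py <<'E'
def headfit(f,box,x0,az=-2.3,z0=.054):
    from scipy.optimize import minimize
    c=ld(f); im=cv2.imread(f'pics/{f}.png').astype(int); m=((im[...,2]>90)&(im[...,1]<50)&(im[...,0]<50)).astype(np.uint8)
    k=np.zeros_like(m); k[box[1]:box[3],box[0]:box[2]]=1; m*=k; v,u=np.nonzero(m)
    print(f,'blob',u.min(),u.max(),v.min(),v.max(),u.mean().round(2),v.mean().round(2),len(u))
    a=np.radians(az); ex=np.array([np.cos(a),np.sin(a),0]); ey=np.array([-np.sin(a),np.cos(a),0])
    def stat(x,y,z):
        pts=[proj(c,np.array([x,y,z])+i*.013*ex+j*.0045*ey+[0,0,k]) for i in(-1,1) for j in(-1,1) for k in(0,.03)]
        M=np.zeros((384*8,512*8),np.uint8); cv2.fillConvexPoly(M,cv2.convexHull(np.array(pts,np.float32)*8).astype(int),1)
        q=cv2.moments(M,True); return np.array([q['m10']/q['m00'],q['m01']/q['m00']])/8-.5+0, q['m00']/64
    from scipy.optimize import least_squares
    s=least_squares(lambda p: stat(p[0],p[1],z0)[0]-[u.mean(),v.mean()],x0,diff_step=2e-3)
    print(f,'xy',s.x.round(4),'area',stat(*s.x,z0)[1]); return s.x
E
python3 - <<'E'
from h import *
headfit('w1',(240,150,285,230),[.4925,.1575])
headfit('top2',(185,190,225,230),[.4925,.1575])
headfit('scene2',(265,140,320,230),[.4925,.1575])
E
```

```text
w1 blob 256 265 184 208 260.66 195.78 199
w1 xy [0.4973 0.1596] area 322.109375
top2 blob 202 203 213 218 202.5 215.5 2
top2 xy [0.4847 0.1541] area 54.5625
scene2 blob 298 301 191 201 299.17 195.83 30
scene2 xy [0.49   0.1595] area 38.5
```

```bash
sed -i 's/m=((im\[...,2\]>90).*astype(np.uint8)$/m=((im[...,2]>80)\&(im[...,2]>2.2*im[...,1])\&(im[...,2]>2.2*im[...,0])\&(im[...,1]<90)).astype(np.uint8)/' h.py
python3 - <<'E'
from h import *
headfit('w1',(252,150,275,230),[.4925,.1575])
headfit('top2',(190,195,220,225),[.4925,.1575])
headfit('scene2',(285,180,310,210),[.4925,.1575])
E
```

```text
w1 blob 256 265 178 208 260.88 193.98 246
w1 xy [0.4954 0.1599] area 320.5625
top2 blob 199 202 209 218 200.87 213.33 30
top2 xy [0.4907 0.1585] area 53.921875
scene2 blob 297 301 191 202 299.0 196.27 33
scene2 xy [0.492  0.1591] area 38.734375
```

{"method": "send_rows", "body": {
  "motion": "-0.32 0.68 2 0 0.45;0 0 2.5 -0.3 0.45;0 0 1 0 0.45;0 0 0 0 0.45"
}}

```text
time: 6.98
ee_pos: [0.4925, 0.1576, 0.1988]
ee_rot: [-0.002, 0.022, 1.0, -0.001]
force: [-0.3, 0.1, 0.5]
width: 0.0384
finger_force: 0.0
```

```bash
python3 - <<'E'
from h import *
snap('wrist','w2'); go([.493,.1583,.131]); headfit('w2',(235,130,290,330),[.4925,.1575])
im=cv2.imread('pics/w2.png'); cv2.imwrite('pics/w2b.png',im)
E
```

```text
t 7.03 p [0.4932 0.1581 0.2002] yaz 87.47 z [-0.002 -0.001 -1.   ] w 0.0386 ff 0.0 F [0.2 0.3 0.1] M [-0.06 -0.02  0.01] q [ 0.41  0.65 -1.03  1.96  0.69  0.94  0.56]
tool cm [0.   0.02 6.92]
w2 blob 250 260 193 233 255.15 213.93 404
w2 xy [0.4948 0.1594] area 509.703125
```

View pics/w2b.png

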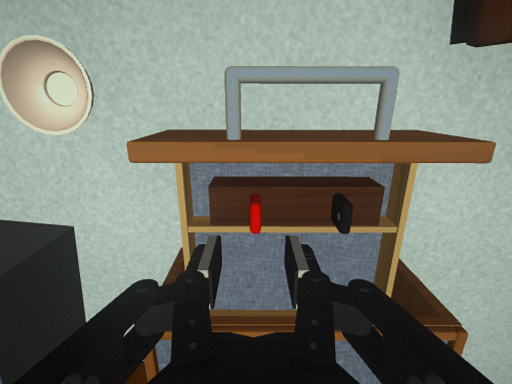

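The key, at column 255, sits midway between the pads at about 253, so I'll descend and grip.

{"method": "send_rows", "body": {
  "motion": "0 0.05 3 0 0.45;0 0 2.5 0 0.45;0 0 1.3 0 0.45;0 0 0 0 0.45;0 0 0 0 0;0 0 0 0 0;0 0 0 0 0;0 0 0 0 0",
  "newtons": 40
}}

```text
time: 7.7
ee_pos: [0.4947, 0.1592, 0.1345]
ee_rot: [0.001, 0.022, 1.0, 0.0]
force: [-1.2, -0.4, 7.9]
width: 0.008
finger_force: 41.8
```

```bash
python3 -c "
from h import *
st()"
```

```text
t 7.7 p [0.4947 0.1592 0.1345] yaz 87.5 z [ 0.003  0.001 -1.   ] w 0.008 ff 41.8 F [-1.2 -0.4  7.9] M [-0.01  0.21 -0.03] q [ 0.34  0.73 -0.93  1.99  0.81  0.83  0.47]
```

{"method": "send_rows", "body": {
  "motion": "0 0 -0.5 0 0;0 0 -1 0 0;0 0 -1.5 0 0;0 0 -2 0 0;0 0 -2.5 0 0;0 0 -2.5 0 0;0 0 -2 0 0;0 0 0 0 0"
}}

```text
time: 8.37
ee_pos: [0.495, 0.1598, 0.2573]
ee_rot: [0.003, 0.022, 1.0, 0.001]
force: [0.0, 0.2, -0.6]
width: 0.0079
finger_force: 40.8
```

```bash
python3 - <<'E'
from h import *
snap('wrist','w3'); snap('top','top3'); snap('scene','scene3')
go([.5556,-.1461,.25])
r=lambda f,x,y,w,h,k: cv2.resize(cv2.imread(f'pics/{f}.png')[y:y+h,x:x+w],None,fx=k,fy=k,interpolation=cv2.INTER_CUBIC)
cv2.imwrite('pics/c3.png',np.hstack([r('w3',180,180,150,150,2.6),r('scene3',260,120,75,75,5.2)]))
E
```

```text
t 8.52 p [0.4935 0.1582 0.2528] yaz 87.49 z [-0.    -0.001 -1.   ] w 0.0081 ff 40.8 F [-0.2 -0.8 -0.4] M [0.01 0.01 0.01] q [ 0.47  0.58 -1.1   1.92  0.61  1.03  0.62]
tool cm [ -7.54 -30.13   0.3 ]
```

View pics/c3.png

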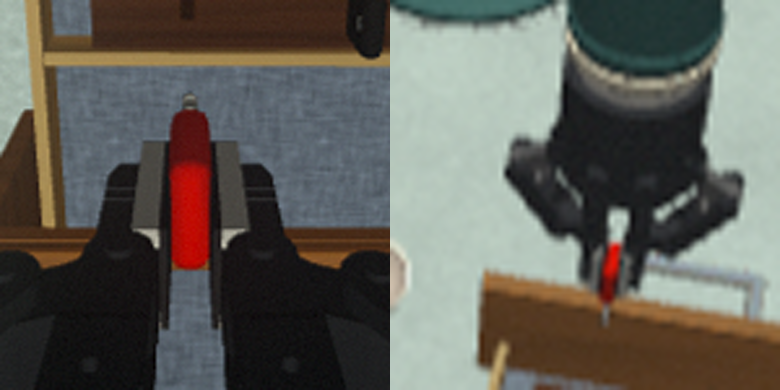

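{"method": "send_rows", "body": {
  "motion": "0 0 0 4.7 0;-1.25 -3.68 0 0 0;-1.25 -3.68 0 0 0;-1.25 -3.68 0 0 0;-1.25 -3.68 0 0 0;-1.25 -3.68 0 0 0;-1.25 -3.68 0 0 0;-1.25 -3.68 0 0 0;-1.25 -3.68 0 0 0;0 0 0 0 0"
}}

```text
time: 9.35
ee_pos: [0.5562, -0.1558, 0.2503]
ee_rot: [-0.001, 0.069, 0.998, -0.001]
force: [-1.3, -1.0, 0.1]
width: 0.0081
finger_force: 40.8
```

```bash
python3 - <<'E'
from h import *
snap('wrist','w4'); snap('top','top4'); snap('scene','scene4')
go([.5556,-.1461,.25])
c=ld('w4'); print(proj(c,np.array([.5556,-.1461,.113])))
t=ld('top4');s=ld('scene4'); print(proj(t,np.array([.5556,-.1461,.17])),proj(s,np.array([.5556,-.1461,.17])))
r=lambda f,x,y,w,h,k: cv2.resize(cv2.imread(f'pics/{f}.png')[y:y+h,x:x+w],None,fx=k,fy=k,interpolation=cv2.INTER_CUBIC)
cv2.imwrite('pics/c4.png',np.vstack([np.hstack([r('scene4',160,120,75,75,4),r('top4',280,150,75,75,4)]),r('w4',165,160,200,100,3)]))
E
```

```text
t 9.5 p [ 0.5555 -0.1457  0.2516] yaz 82.78 z [-0.002  0.002 -1.   ] w 0.0082 ff 40.8 F [-0.   1.5  0. ] M [0.08 0.05 0.01] q [ 0.95  0.66 -1.05  1.79  0.65  1.08  1.12]
tool cm [-0.02 -0.04  0.16]
[264.66866303 204.9513036 ]
[319.82082119 181.48415297] [198.20358029 178.60788454]
```

View pics/c4.png

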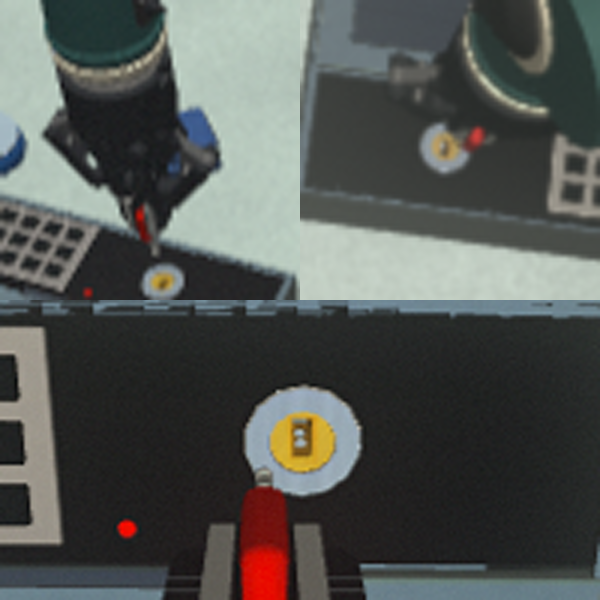

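The wrist view shows the lock ring centred near (266,207). The key's blade tip is near (253,217), but that was taken mid-settle, so I'll retake it.

```bash
python3 - <<'E'
from h import *
e,R=st(); c=snap('wrist','w5'); p=e['ee_pos']
for n,o in [('tip+x',(.003,0,.1105)),('tip',(0,0,.1105)),('tip-x',(-.003,0,.1105)),('sh',(0,.005,.0805)),('shoulder',(-.013,0,.0805)),('shoulder+',(.013,0,.0805)),('top',(-.013,0,.0505)),('top+',(.013,0,.0505))]:
    print(n,proj(c,p+R@np.array(o)).round(1))
print('lock',proj(c,np.array([.5556,-.1461,.113])))
im=c['image']; hsv=cv2.cvtColor(im,cv2.COLOR_RGB2HSV)
m=(hsv[...,0]>18)&(hsv[...,0]<32)&(hsv[...,1]>130)&(hsv[...,2]>110); v,u=np.nonzero(m); print('brass',u.min(),u.max(),v.min(),v.max())
cv2.imwrite('pics/w5b.png',cv2.resize(im[165:290,190:320,::-1],None,fx=4.6,fy=4.6,interpolation=cv2.INTER_CUBIC))
E
```

```text
t 9.5 p [ 0.5555 -0.1457  0.2516] yaz 82.78 z [-0.002  0.002 -1.   ] w 0.0082 ff 40.8 F [-0.   1.5  0. ] M [0.08 0.05 0.01] q [ 0.95  0.66 -1.05  1.79  0.65  1.08  1.12]
tip+x [252.9 216.3]
tip [252.9 220. ]
tip-x [252.9 223.6]
sh [260.7 239.5]
shoulder [252.9 257.1]
shoulder+ [253. 221.]
top [253. 287.]
top+ [253.  245.4]
lock [252.23653058 206.68190931]
brass 243 511 36 375
```

View pics/w5b.png

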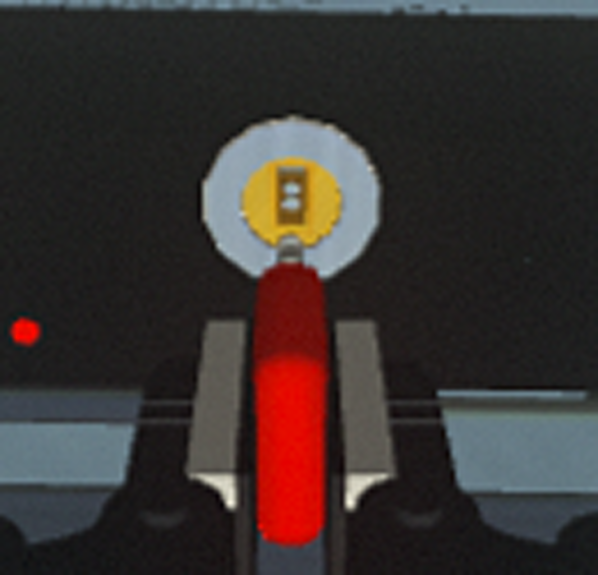

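The ring and the key share a column (253.0 against 252.9), and the keyway looks straight in line with the key. I'll shift about 2 mm forward in x and descend.

{"method": "send_rows", "body": {
  "motion": "-0.2 0 1 0 0;0 0 1 0 0;0 0 0.5 0 0;0 0 0.3 0 0;0 0 0.3 0 0;0 0 0.3 0 0;0 0 0 0 0;0 0 0 0 0",
  "newtons": 60
}}

```text
time: 10.22
ee_pos: [0.5583, -0.1462, 0.2189]
ee_rot: [-0.0, 0.063, 0.998, -0.0]
force: [0.3, -0.3, -0.3]
width: 0.0077
finger_force: 64.3
```

```bash
python3 -c "
from h import *
st()"
```

```text
t 10.22 p [ 0.5583 -0.1462  0.2189] yaz 82.81 z [-0. -0. -1.] w 0.0077 ff 64.3 F [ 0.3 -0.3 -0.3] M [-0.01  0.03 -0.02] q [ 0.93  0.7  -1.01  1.81  0.69  1.03  1.08]
```

{"method": "send_rows", "body": {
  "motion": "0 0 0.2 0 0;0 0 0.2 0 0;0 0 0.2 0 0;0 0 0.2 0 0;0 0 0 0 0"
}}

```text
time: 10.63
ee_pos: [0.5582, -0.1463, 0.2104]
ee_rot: [-0.0, 0.063, 0.998, 0.0]
force: [0.4, -0.8, -1.4]
width: 0.0078
finger_force: 64.3
```

```bash
python3 -c "
from h import *
st()"
```

```text
t 10.63 p [ 0.5582 -0.1463  0.2104] yaz 82.81 z [-0.  0. -1.] w 0.0078 ff 64.3 F [ 0.4 -0.8 -1.4] M [-0.05 -0.11  0.03] q [ 0.92  0.71 -1.    1.82  0.7   1.02  1.08]
```

{"method": "send_rows", "body": {
  "motion": "0 0 0.3 3 0;0 0 0.3 -3 0;0 0 0.3 -3 0;0 0 0.3 3 0;0 0 0.3 3 0;0 0 0.3 -3 0;0 0 0.2 -3 0;0 0 0 3 0;0 0 0 0 0"
}}

```text
time: 11.38
ee_pos: [0.5591, -0.1463, 0.1929]
ee_rot: [0.001, 0.064, 0.998, -0.001]
force: [-3.1, -0.2, 12.1]
width: 0.008
finger_force: 66.4
```

```bash
python3 -c "
from h import *
st()"
```

```text
t 11.38 p [ 0.5591 -0.1463  0.1929] yaz 82.69 z [ 0.002 -0.002 -1.   ] w 0.008 ff 66.4 F [-3.1 -0.2 12.1] M [-0.18  0.75 -0.05] q [ 0.9   0.73 -0.98  1.83  0.73  0.99  1.06]
```

{"method": "send_rows", "body": {
  "motion": "0 0 0.2 3 0;0 0 0.2 -3 0;0 0 0 -3 0;0 0 0 3 0;0 0 0 0 0;0 0 0 0 0"
}}

```text
time: 11.88
ee_pos: [0.5594, -0.1461, 0.1924]
ee_rot: [0.001, 0.063, 0.998, -0.002]
force: [-11.5, -1.4, 38.8]
width: 0.0076
finger_force: 70.2
```

```bash
python3 - <<'E'
from h import *
e,R=st(); c=snap('wrist','w6'); snap('scene','scene6')
p=e['ee_pos']
r=lambda f,x,y,w,h,k: cv2.resize(cv2.imread(f'pics/{f}.png')[y:y+h,x:x+w],None,fx=k,fy=k,interpolation=cv2.INTER_CUBIC)
cv2.imwrite('pics/c6.png',np.hstack([r('w6',190,165,130,130,3),r('scene6',170,140,65,65,6)]))
E
```

```text
t 11.88 p [ 0.5594 -0.1461  0.1924] yaz 82.77 z [ 0.002 -0.005 -1.   ] w 0.0076 ff 70.2 F [-11.5  -1.4  38.8] M [-0.29  2.87 -0.15] q [ 0.9   0.73 -0.98  1.83  0.73  0.99  1.05]
```

View pics/c6.png

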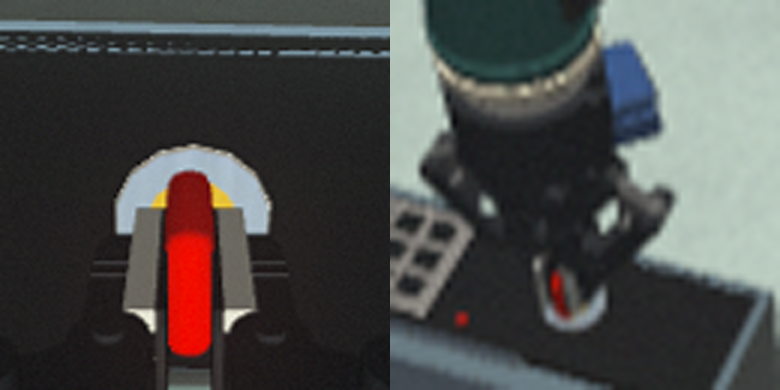

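The key is home: the shoulder is on the ring, with hard contact at z 0.192. I'll ease the push and turn clockwise, orbiting the TCP about the lock axis.

{"method": "send_rows", "body": {
  "motion": "0.05 0 -0.3 0 0;0 0 0 0 0;0 -0.03 0 7 0;0 -0.03 0 7 0;0 -0.03 0 7 0;0 -0.03 0 7 0;0 -0.03 0 7 0;0 -0.03 0 7 0",
  "newtons": 80
}}

```text
time: 12.65
ee_pos: [0.5584, -0.147, 0.1928]
ee_rot: [0.002, 0.418, 0.908, 0.0]
force: [-4.3, 0.3, 16.0]
width: 0.0071
finger_force: 80.2
```

```bash
python3 -c "
from h import *
st()"
```

```text
t 12.65 p [ 0.5584 -0.147   0.1928] yaz 40.52 z [ 0.003 -0.001 -1.   ] w 0.0071 ff 80.2 F [-4.3  0.3 16. ] M [0.22 0.86 0.15] q [ 0.81  0.65 -0.82  1.83  0.59  0.92  0.42]
```

{"method": "send_rows", "body": {
  "motion": "0 -0.03 0 7 0;0 -0.03 0 7 0;0 -0.03 0 7 0;0 -0.03 0 7 0;0 -0.03 0 7 0;0 -0.03 0 7 0;0 -0.02 0 7 0;0 -0.02 0 7 0;0 -0.02 0 6 0;0 0 0 0 0"
}}

```text
time: 13.48
ee_pos: [0.5563, -0.1474, 0.1928]
ee_rot: [0.002, 0.826, 0.564, 0.001]
force: [-3.2, 0.6, 16.8]
width: 0.0073
finger_force: 80.2
```

```bash
python3 - <<'E'
from h import *
st(); c=snap('scene','scene7'); d=snap('top','top7')
for w in([.5556,-.1461],):
    pass
# lid lip change between scene4 and scene7
s0=cv2.imread('pics/scene6.png').astype(int); s1=cv2.imread('pics/scene7.png').astype(int)
n=np.abs(s1-s0).sum(2)[170:275,100:240]; print((n>60).sum(), np.argwhere(n>60).mean(0)+[170,100])
# shift of the lid's front edge along columns away from the arm
for u in (150,165,175):
    print(u,[int(x) for x in s0[175:225,u].sum(1)//3],'\n   ',[int(x) for x in s1[175:225,u].sum(1)//3])
E
```

```text
t 13.48 p [ 0.5563 -0.1474  0.1928] yaz -21.37 z [ 0.004 -0.001 -1.   ] w 0.0073 ff 80.2 F [-3.2  0.6 16.8] M [0.37 0.83 0.01] q [ 0.64  0.56 -0.57  1.85  0.4   0.85 -0.5 ]
775 [190.9716129  184.44774194]
150 [35, 36, 38, 38, 35, 38, 37, 37, 43, 70, 73, 36, 30, 68, 106, 119, 121, 114, 92, 72, 72, 74, 73, 74, 73, 74, 72, 74, 73, 74, 73, 75, 76, 75, 76, 75, 74, 73, 74, 75, 76, 74, 76, 74, 76, 74, 74, 74, 75, 76] 
    [37, 36, 34, 38, 36, 36, 36, 37, 42, 69, 74, 47, 94, 121, 122, 121, 112, 89, 73, 74, 74, 75, 75, 74, 73, 72, 75, 75, 74, 74, 76, 74, 77, 75, 74, 75, 72, 73, 75, 75, 74, 75, 75, 75, 74, 75, 73, 74, 75, 75]
165 [70, 77, 107, 89, 37, 39, 78, 118, 135, 123, 92, 59, 101, 142, 120, 35, 35, 38, 80, 112, 121, 122, 108, 83, 70, 72, 73, 73, 74, 73, 74, 73, 72, 73, 73, 73, 73, 73, 73, 74, 74, 75, 74, 73, 74, 74, 73, 74, 76, 76] 
    [70, 77, 108, 88, 37, 41, 79, 118, 134, 124, 92, 58, 100, 143, 122, 61, 79, 103, 122, 121, 114, 94, 74, 73, 73, 75, 74, 75, 74, 74, 72, 71, 73, 74, 73, 75, 75, 74, 74, 73, 74, 75, 75, 74, 75, 74, 75, 73, 75, 75]
175 [113, 67, 101, 134, 133, 117, 71, 37, 40, 76, 106, 90, 64, 110, 136, 134, 141, 118, 41, 51, 72, 89, 109, 118, 119, 106, 80, 72, 74, 74, 74, 74, 72, 72, 72, 71, 74, 73, 75, 73, 74, 72, 75, 74, 74, 74, 76, 75, 75, 74] 
    [114, 67, 101, 135, 132, 116, 69, 38, 39, 76, 107, 90, 64, 108, 135, 133, 140, 123, 71, 79, 99, 119, 118, 112, 93, 73, 73, 72, 74, 73, 73, 72, 73, 71, 72, 73, 74, 74, 72, 74, 75, 75, 75, 73, 74, 75, 75, 75, 74, 74]
```

{"method": "send_rows", "body": {
  "motion": "0 -0.02 0 6 0;0 -0.02 0 6 0;0 0 0 0 0;0 0 0 0 0;0 0 0 0 0"
}}

```text
time: 14.0
ee_pos: [0.5559, -0.1472, 0.1928]
ee_rot: [0.001, 0.879, 0.476, 0.001]
force: [-4.0, 2.5, 17.1]
width: 0.0073
finger_force: 80.3
```

```bash
python3 - <<'E'
from h import *
from scipy.optimize import minimize_scalar
st(); snap('scene','scene8')
g=[cv2.imread(f'pics/scene{i}.png').astype(float).sum(2)/3 for i in (6,7,8)]
s=ld('scene8'); 
for u,a,b in((150,187,200),(155,188,201),(160,190,202),(165,192,204),(175,195,207)):
    px=lambda z: proj(s,np.array([.576,-.2,z])) 
    out=[]
    for i in(1,2):
        v=np.arange(a,b); f=lambda d: ((np.interp(v-d,np.arange(384),g[i][:,u])-g[0][a:b,u])[3:]**2).sum()
        ds=np.arange(0,5,.05); out.append(ds[np.argmin([f(d) for d in ds])].round(2))
    print(u,out)
print('px/12mm',proj(s,np.array([.576,-.2,.112]))-proj(s,np.array([.576,-.2,.124])))
E
```

```text
t 14.0 p [ 0.5559 -0.1472  0.1928] yaz -33.1 z [ 0.003 -0.001 -1.   ] w 0.0073 ff 80.3 F [-4.   2.5 17.1] M [0.53 0.85 0.14] q [ 0.61  0.55 -0.53  1.85  0.36  0.83 -0.68]
150 [np.float64(1.1), np.float64(1.4)]
155 [np.float64(1.15), np.float64(1.5)]
160 [np.float64(1.45), np.float64(1.4)]
165 [np.float64(1.6), np.float64(1.6)]
175 [np.float64(1.55), np.float64(1.45)]
px/12mm [0.64790063 2.33519709]
```

{"method": "send_rows", "body": {
  "motion": "0 -0.02 0 6 0;0 -0.02 0 6 0;0 0 0 0 0;0 0 0 0 0;0 0 0 0 0"
}}

```text
time: 14.47
ee_pos: [0.5556, -0.1469, 0.1929]
ee_rot: [0.001, 0.924, 0.383, 0.001]
force: [-2.4, 2.7, 17.1]
width: 0.007
finger_force: 80.9
```

```bash
python3 - <<'E'
from h import *
st(); snap('scene','scene9')
g=[cv2.imread(f'pics/scene{i}.png').astype(float).sum(2)/3 for i in (6,7,8,9)]
for u,a in((150,184),(155,185),(165,188),(172,192)): print(u,*[x[a:a+14,u].astype(int) for x in g],sep='\n ')
s=ld('scene9')
# front lid edge: shut vs open
ex=np.array([.992,-.124]); 
for lat in(-.03,-.06,-.09):
    for h in(.112,.119,.124):
        q=np.r_[np.array([.5556,-.1461])+ex*.048+np.array([.124,.992])*lat,h]; print(lat,h,proj(s,q).round(2))
E
```

```text
t 14.47 p [ 0.5556 -0.1469  0.1929] yaz -45.01 z [ 0.003 -0.001 -1.   ] w 0.007 ff 80.9 F [-2.4  2.7 17.1] M [0.27 0.91 0.53] q [ 0.57  0.54 -0.48  1.85  0.33  0.83 -0.86]
150
 [ 70  73  36  30  68 106 119 121 114  92  72  72  74  73]
 [ 69  74  47  94 121 122 121 112  89  73  74  74  75  75]
 [ 71  72  70 109 122 121 120 109  81  73  73  75  73  75]
 [ 69  73  70 109 121 122 121 111  81  75  74  75  74  74]
155
 [137 110  35  35  37  87 120 121 122 108  80  73  73  73]
 [135 112  36  88 121 121 122 122 104  77  72  73  74  74]
 [135 110  41  93 122 122 122 115  93  75  74  75  75  76]
 [136 109  41  89 122 123 123 117  92  75  71  75  75  76]
165
 [142 120  35  35  38  80 112 121 122 108  83  70  72  73]
 [143 122  61  79 103 122 121 114  94  74  73  73  75  74]
 [142 123  62  78 101 120 121 114  94  74  73  73  75  74]
 [143 122  64  79 102 121 121 115  92  75  74  73  74  73]
172
 [ 35  51  70  92 111 118 118 106  79  72  74  74  74  73]
 [ 58  81 101 118 119 118 104  76  71  73  75  74  75  74]
 [ 68  80 100 118 118 113  94  73  73  74  74  74  75  72]
 [ 65  80  99 118 119 113  93  75  74  73  76  74  74  73]
-0.03 0.112 [185.45 199.82]
-0.03 0.119 [185.09 198.47]
-0.03 0.124 [184.82 197.5 ]
-0.06 0.112 [176.57 197.4 ]
-0.06 0.119 [176.16 196.05]
-0.06 0.124 [175.87 195.08]
-0.09 0.112 [167.77 195.01]
-0.09 0.119 [167.32 193.66]
-0.09 0.124 [167.   192.68]
```

```bash
python3 -c "
from h import *
print(env.hand_in()); st()"
```

```text
the job is handed in; nothing more can be done
None
the job is handed in; nothing more can be done
```

I've handed in the job: the red key is fully home and turned to the cylinder's stop, with the lid lifted and the gripper still holding the key turned; the judge's result wasn't shown to me.

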